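# Load a stamp and slide the lamp tray to its index

### The arm

A 7-joint arm with a two-finger parallel gripper is mounted at the origin on the work surface. World frame = base frame: x ahead of the robot, y to its left, z up, the work surface at z = 0. Lengths are in m, angles in rad, forces in N, time in s.
With the tool pointing down it reaches from about 0.425 to 0.875 m from the base axis. Payload 4.7 kg.
Tool frame: the origin (TCP) lies at the very end of the fingers, on their centre line; the grasp point (between the pads) lies 19 mm behind it (r.hold_point_z is the distance from the TCP to the grasp point, in m); y points along the fingers, z is the direction in which the jaws open and shut, and the axes are right-handed (so a half turn about y gives the same grasp; the last joint's range is limited). The gripper opens to 87 mm and grips with 3 to 60 N. Pads are 19 mm wide; open, the fingers measure 117 mm over their backs; the gripper's body (75 mm by 190 mm) begins 51 mm behind the grasp point.
Start: joints at [1.305, 0.321, -0.07, 1.45, 0.023, 1.371, -0.057], TCP at [0.179, -0.625, 0.223] pointing down, gripper open.
Joint ranges: [-2.86, 2.86], [-0.3, 2.09], [-1.38, 1.24], [0.06, 2.45], [-1.56, 4.7], [0.09, 2.05], [-2.69, 2.69]. Speed limits (rad/s): [2.57, 2.57, 3.14, 3.14, 3.14, 3.14, 3.14].

### API

Orientations are given as [roll, pitch, yaw] about the fixed x, y, z axes, in that order (R = Rz(yaw) Ry(pitch) Rx(roll)).
In Python, from workcell import status, eyes, workorder, r gives the robot as it stands. The module is installed in compiled form; this text tells all that it offers.
- The arm moves only by the tool play_rows, never from a script. Its argument "commands" is one flat list of numbers, 5 for each row, row after row: the shift along the tool's x, y, z in cm, then the turn about the tool's y in degrees, then the closure, from 0 (fully open) to 1 (shut). A call has 1 to 10 rows; each row is the pose to reach, as a shift and turn from the pose measured when the call began, along the tool's axes at that moment; what a row does not reach only later rows make up. A row lasts 1/8 s, in which the tool goes at most 62.5 mm and 10.7 degrees, less where a joint would pass 70% of its speed; a pose out of reach is approached as far as the arm can. A call with a gripper value outside its range is refused whole. The fingers move at their own pace and stop on an object; the grip force is fixed at half the most. Time passes only in rows, so rows that repeat a pose let the fingers close. It gives the time, the measured TCP pose, the force and the opening at its end, in the units of the state.
- status.read_state(): the state, without advancing time (a new reading comes with each control period).
- eyes.snapshot(name): name is "scene" or "top" or "wrist"; returns a dict with "pixels" (480x640x3 uint8, red, green, blue), "fx", "fy", "cx", "cy" (pixels), "rvec" (rotation vector, rad) and "tvec" (3), from world to camera coordinates, as OpenCV has them. Camera axes: x right, y down, z forward; pixel columns grow to the right and rows downward; lengths in m; the calibration is good to about 2 mm. A picture is of the moment at which its call begins. There is no depth.
- workorder.close_job(): hands the job in, once; it reports no verdict.
The state is a dict: "time": time; "joints": joint angles; "qd": joint speeds; "effort": joint torques, N m; "tcp_pos": TCP position; "orientation": TCP orientation; "ft_force": force on the tool from outside, world axes, zero at the start; "ft_torque": the same for the moment, N m; "finger_gap": opening from 0.0 (shut) to 1.0 (fully open).
Only numpy, scipy, OpenCV 4.12 (cv2) and the standard library are available. Lean on these libraries where they do the work, as an engineer would, in place of code of your own. Each camera call takes 0.05 s, during which the arm holds its last target. There are 200 camera calls.

### The job

Stand the bar-shaped stamp, print face down, in the sliding tray of the craft lamp while the tray is still drawn out, and let go of it. Then slide the tray in under the lamp by its wooden handle until the pointer on its side is level with the lamp's index point, and leave it there with the stamp still standing in it. Keep the stamp upright, do not bang into the lamp, and leave the other things on the table where they are.

Things in the scene. Friction and masses are not known exactly. Their poses are not given: they have to be found in the camera images.
- bar_stamp: Hard grey silicone stamp: rectangular slab 80 (its x) x 45 (its y) x 16 mm, with a grip ridge 60 (x) x 18 (y) mm on top of it, centred, rising to 47 mm above the underside. Origin at the centre of the underside (the print face); z up. Loose, about 0.12 kg. It stands near the round stamp; which of the two stands nearer the lamp varies.
- slide_base: Wooden base of the slide, fixed on the table, 130 mm wide (y), with two aluminium rails up to 16 mm above the table. It reaches from x = -160 to +220 mm from its origin, which lies on the table on the centre line. Its x axis is the slide direction: the tray slides to +x, in under the lamp. Its yaw is 1.32 to 1.82 rad, so +x runs roughly to the robot's left (world +y).
- tray (a joint): Travel of the aluminium tray along the slide (m): 0 = fully drawn out from the lamp, grows as it is pushed in along slide_base's +x; hard stop at 0.25, past the wanted place. Friction about 2 N, stays where it is left.
- tray_floor (a point): Centre of the tray's inner floor (20 mm above the table). The tray is open above: inside 104 mm long (x, along the slide) by 76 mm wide (y), 4 mm walls that rise 10 mm above the floor. Axes as slide_base: the stamp fits only with its length along the slide.
- tray_grip (a point): Point to grip in the tray's wooden handle, a plain upright block on the end of the tray away from the lamp: 46 mm long (x, along the slide), 18 mm thick (y), from 18 to 80 mm above the table. The point is 58 mm above the table, in the middle of its thickness, 78 mm from the tray's centre, on its -x side.
- tray_pointer (a point): Tip of the tray's pointer, a flat aluminium bar 10 mm wide that sticks out of the tray's -y side (away from the robot) near its handle end, 20 mm above the table: x = -50, y = -108 mm from the tray's centre in slide_base's axes.
- lamp: White lamp bridge, fixed, astride the slide, its place along it varies. Roof 176 (x) x 130 (y) mm, 152 to 180 mm above the table; two posts, x 0 to 50, y +-75 to +-91 mm. Origin on the table under the roof's centre; axes as slide_base. With the tray set, its handle's grip point is 10 mm inside the roof's entry edge (x = -88 mm): a gripper pointing straight down would hit the roof.
- lamp_index (a point): Tip of the lamp's index point, a fixed steel finger 10 mm wide and 22 mm high on the lamp's foot on the side away from the robot, pointing at the slide: x = -50, y = -115 mm from the lamp's origin. The tray is set when the pointer's tip has the same place along the slide as this tip (they pass 7 mm apart).
- round_stamp: Round grey silicone stamp, 60 mm diameter, 62 mm high, with a waisted knob. Origin at the centre of the underside. Leave alone.
- teapot_holder: White ceramic pencil holder in the shape of a teapot with pencils, 156 mm over spout and handle, 155 mm high with pencils. Origin at the centre of the underside. Leave alone.
- set_square: Clear plastic set square 150 x 100 x 4 mm lying flat. Origin under its middle. Leave alone.
- stack_box: Open wooden stacking box 130 x 100 x 65 mm. Origin at the centre of the underside. Leave alone.
- mug: Mug, 80 mm diameter, 92 mm high. Origin at the centre of the underside. Leave alone.
- paste_jar: Lidded glass jar, 64 mm diameter, 85 mm high. Origin at the centre of the underside. Leave alone.
Things that resemble listed ones, but are neither listed nor needed, are in the scene too. What is shaped like the bar_stamp but green or purple is not meant.

How it is judged:
On the way:
1. the bar-shaped stamp stands flat in the tray, let go, while the tray is still drawn out (x of bar_stamp in the frame of tray_floor between -0.018 and 0.018 m and y of bar_stamp in the frame of tray_floor between -0.02 and 0.02 m and z of bar_stamp in the frame of tray_floor between -0.005 and 0.005 m and angle between bar_stamp's own z axis and vertical below 0.1 rad and contact force between the fingers and bar_stamp below 0.2 N and x of tray_pointer in the frame of lamp_index below -0.1 m), for 0.2 s.
At the end, for the whole second after the job is handed in: The tray's pointer is within 5 mm of the lamp's index along the slide and the tray is at rest; the bar-shaped stamp stands flat and at rest in the tray (underside within 5 mm of the tray floor, upright within 0.1 rad); every other loose thing is within 30 mm of where it was (x of bar_stamp in the frame of tray_floor between -0.018 and 0.018 m and y of bar_stamp in the frame of tray_floor between -0.02 and 0.02 m and z of bar_stamp in the frame of tray_floor between -0.005 and 0.005 m and angle between bar_stamp's own z axis and vertical below 0.1 rad and x of tray_pointer in the frame of lamp_index between -0.005 and 0.005 m and velocity of joint tray between -0.005 and 0.005 m/s and linear speed of bar_stamp below 0.01 m/s and distance of each of round_stamp, teapot_holder, set_square, stack_box, mug, paste_jar from where it was at the start of the episode below 0.03 m); the robot touches nothing.
It fails at once if the bar-shaped stamp is tipped by more than about 35 degrees (angle between bar_stamp's own z axis and vertical above 0.6 rad).
It fails at once if the robot bangs into the lamp (more than 15 N) (contact force between any of the arm, the fingers and lamp above 15 N).
It fails at once if another loose thing is shoved more than 30 mm (distance of any of round_stamp, teapot_holder, set_square, stack_box, mug, paste_jar from where it was at the start of the episode above 0.03 m).
It also fails if it takes over 50 s, if anything falls off the work surface, if the arm or the gripper's body presses on something with over 40 N, if the wrist force passes 120 N, or if a joint passes its speed limit or range.

## Working session

There is one attempt and no reset: what is moved stays moved. The work goes in short steps, Python scripts to look and compute and a tool call to move; the robot and the scene stay as the last step left them, time stands still between calls to the robot, and variables do not carry over. Pictures are saved under pics/ and viewed, about 8 in all and at most 12, crops included, and the job is handed in when it is done.

Besides the shell and the picture viewer there is one more tool, called after "Request:" as name(argument=value, ...) on one line, values as JSON. play_rows: Moves the arm, as the interface text tells. Its arguments: {"type":"object","properties":{"commands":{"type":"array"}},"required":["commands"]}

```bash
mkdir -p pics; cat > h.py <<'E'
import numpy as np, cv2
from scipy.spatial.transform import Rotation as Ro
from workcell import status, eyes, workorder, r
def snap(n,f):
    s=eyes.snapshot(n); cv2.imwrite('pics/'+f+'.png',s['pixels'][:,:,::-1]); np.save('pics/'+f+'.npy',{k:v for k,v in s.items() if k!='pixels'},allow_pickle=True); return s
def load(f): return np.load('pics/'+f+'.npy',allow_pickle=True).item()
def ray(s,u,v,z):
    R=Ro.from_rotvec(np.ravel(s['rvec'])).as_matrix(); t=np.ravel(s['tvec'])
    c=-R.T@t; d=R.T@np.array([(u-s['cx'])/s['fx'],(v-s['cy'])/s['fy'],1])
    return c+d*(z-c[2])/d[2]
def proj(s,P):
    K=np.array([[s['fx'],0,s['cx']],[0,s['fy'],s['cy']],[0,0,1.]])
    return cv2.projectPoints(np.atleast_2d(np.array(P,float)),np.ravel(s['rvec']),np.ravel(s['tvec']),K,None)[0][:,0]
def tool():
    s=status.read_state(); return np.array(s['tcp_pos']),Ro.from_euler('xyz',s['orientation']).as_matrix(),s
E
python3 - <<'E'
from h import *
np.set_printoptions(precision=3,suppress=True)
for n in('top','scene'):
    s=snap(n,n+'0'); print(n,s['fx'],-Ro.from_rotvec(np.ravel(s['rvec'])).as_matrix().T@np.ravel(s['tvec']))
p,R,s=tool(); print(p,R,s,r.hold_point_z)
E
```

```text
top 536.3397382589833 [ 0.41  -0.028  1.374]
scene 589.715240405286 [1.262 0.986 0.905]
[ 0.179 -0.624  0.222] [[-0.961 -0.001  0.276]
 [-0.276  0.002 -0.961]
 [ 0.    -1.    -0.002]] {'time': 0.1, 'joints': array([ 1.305,  0.322, -0.07 ,  1.452,  0.023,  1.371, -0.057]), 'qd': array([ 0.   , -0.001,  0.001, -0.003, -0.001,  0.   , -0.   ]), 'effort': array([ -0.   , -49.257,  -0.406, -31.34 ,  -0.064,   0.039,   0.   ]), 'tcp_pos': array([ 0.179, -0.624,  0.222]), 'orientation': array([-1.573, -0.   , -2.862]), 'ft_force': array([-0.147, -0.535, -0.364]), 'ft_torque': array([ 0.03 ,  0.002, -0.053]), 'finger_gap': 1.0017360662795771} 0.0187
```

View pics/top0.png

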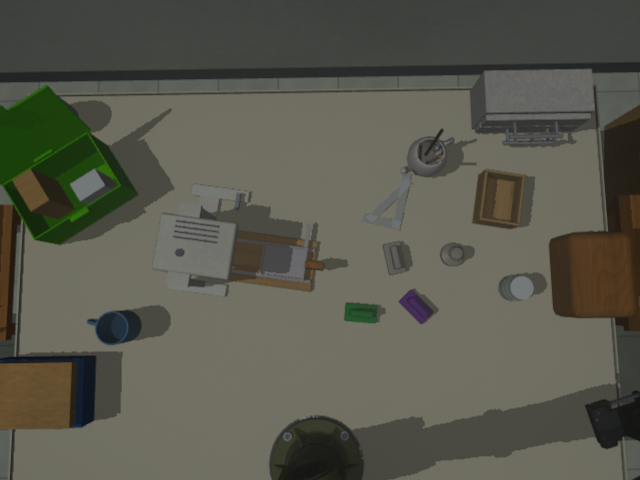

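View pics/scene0.png

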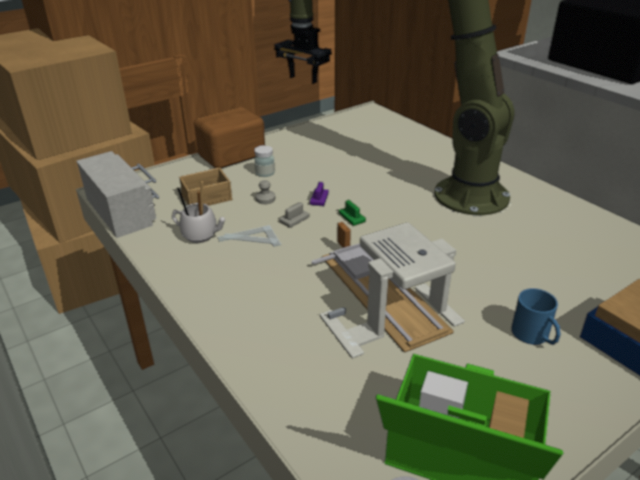

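The top view shows the grey bar stamp near (395,257), the tray near (277,262) with its handle at (314,265), and the lamp roof near (196,246). The green and purple stamps are decoys. I'll enlarge this area.

```bash
python3 - <<'E'
import cv2
im=cv2.imread('pics/top0.png')
c=cv2.resize(im[180:310,150:350],None,fx=4,fy=4,interpolation=cv2.INTER_CUBIC)
d=cv2.resize(im[220:310,345:475],None,fx=4,fy=4,interpolation=cv2.INTER_CUBIC)
cv2.imwrite('pics/c0.png',cv2.convertScaleAbs(c,alpha=1.3)); cv2.imwrite('pics/d0.png',cv2.convertScaleAbs(d,alpha=1.3))
E
```

```text
(no output)
```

View pics/c0.png

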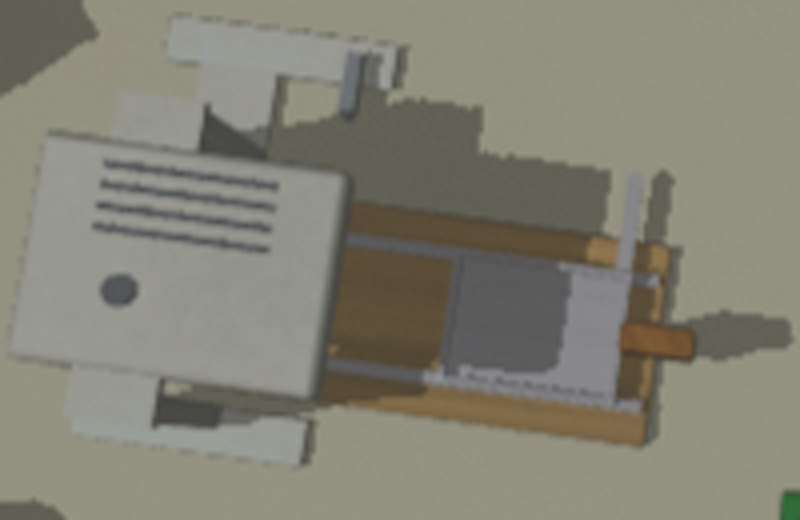

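View pics/d0.png

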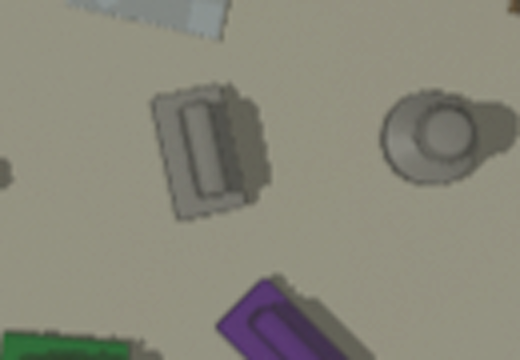

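Crop c shows the index tip at (348,115), the pointer tip at (634,175) and the handle top centred near (657,342). Crop d shows the bar stamp's ridge top from (195,102) to (211,197), with slab corners at (152,100) and (180,220).

```bash
python3 - <<'E'
from h import *
np.set_printoptions(precision=4,suppress=True)
s=load('top0')
C=lambda u,v,z:ray(s,150+(u+.5)/4-.5,180+(v+.5)/4-.5,z)
D=lambda u,v,z:ray(s,345+(u+.5)/4-.5,220+(v+.5)/4-.5,z)
ang=lambda a,b:np.arctan2(*(b-a)[1::-1])
for n,a,b,z in(('roofU',(350,175),(48,133),.18),('roofL',(318,400),(12,357),.18),('baseU',(668,246),(350,203),.012),('baseL',(645,443),(325,402),.012)):
    print(n,ang(C(*a,z),C(*b,z)))
yaw=1.706
yaw=np.mean([ang(C(*a,z),C(*b,z)) for a,b,z in(((350,175),(48,133),.18),((318,400),(12,357),.18),((668,246),(350,203),.012),((645,443),(325,402),.012))])
ex=np.array([np.cos(yaw),np.sin(yaw),0]);ey=np.array([-np.sin(yaw),np.cos(yaw),0])
pt=C(634,175,.02); it=C(348,115,.022)
hd=np.mean([C(*q,.08) for q in((622,325),(694,330),(692,360),(622,352))],0)
print('yaw',yaw,'ptr->index',(it-pt)@ex,(it-pt)@ey)
print('tray centre from ptr',pt+.05*ex+.108*ey,'from handle',hd+.078*ex)
print('lamp from idx',it+.05*ex+.115*ey,'from roof',np.mean([C(*q,.18) for q in((350,175),(48,133),(12,357),(318,400))],0))
print('tray corners mean',np.mean([C(*q,.03) for q in((455,255),(445,375),(635,270),(615,402))],0))
rd=np.mean([D(*q,.047) for q in((184,103),(205,101),(222,195),(200,198))],0)
print('stamp',rd,ang(D(211,197,.047),D(195,102,.047)),ang(D(180,220,.016),D(152,100,.016)), 'yaw+pi/2.. ', 'slab',(D(232,84,.016)+D(180,220,.016))/2)
print('round',D(433,137,.06))
w=snap('wrist','w0'); p,R,_=tool(); print('cam in tool',R.T@(-Ro.from_rotvec(np.ravel(w['rvec'])).as_matrix().T@np.ravel(w['tvec'])-p))
# target deltas: long axis along tool x (jaws over the ridge's 18 mm): turn about tool y
print('tool x azim',np.arctan2(R[1,0],R[0,0]))
E
```

```text
roofU 1.415849267236897
roofL 1.416720890112516
baseU 1.4199164722057631
baseL 1.4287940437629851
yaw 1.4203201683295403 ptr->index 0.18624116998644646 -0.013545265822272282
tray centre from ptr [0.4958 0.0777 0.02  ] from handle [0.4969 0.0745 0.08  ]
lamp from idx [0.5302 0.2609 0.022 ] from roof [0.5262 0.2609 0.18  ]
tray corners mean [0.4996 0.0735 0.03  ]
stamp [ 0.5042 -0.2036  0.047 ] 0.13558175582452175 0.2002630178430771 yaw+pi/2..  slab [ 0.5047 -0.2097  0.016 ]
round [ 0.5085 -0.3431  0.06  ]
cam in tool [-0.0832 -0.1624 -0.0008]
tool x azim -2.861727584777406
```

Request:
play_rows(commands=[-10,0,-8,2,0,-25,0,-18,4,0,-42.8,0,-31.2,6.3,0,-42.8,0,-31.2,6.3,0,-42.8,0,-31.2,6.3,0,-42.8,0,-31.2,6.3,0,-42.8,0,-31.2,6.3,0,-42.8,0,-31.2,6.3,0,-42.8,0,-31.2,6.3,0,-42.8,0,-31.2,6.3,0])

```text
time: 1.4
tcp_pos: [0.5059, -0.2029, 0.2219]
orientation: [-1.573, 0.0, -2.966]
ft_force: [-1.1, 0.1, 0.4]
finger_gap: 1.003
```

```bash
python3 - <<'E'
from h import *
snap('wrist','w1'); p,R,s=tool(); print(p,R,s['time'],s['joints'])
E
```

```text
[ 0.50472642 -0.20539952  0.22182278] [[-9.85187794e-01 -1.13953010e-03  1.71475108e-01]
 [-1.71476670e-01  1.45390480e-03 -9.85187108e-01]
 [ 8.73341877e-04 -9.99998294e-01 -1.62777209e-03]] 1.45 [ 0.75505014  0.12443564 -0.45079501  1.70031214  0.05462365  1.33103889
 -1.10424218]
```

View pics/w1.png

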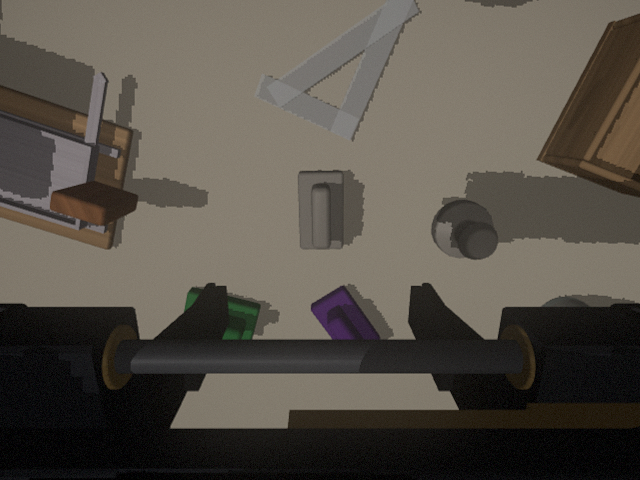

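The wrist view shows the stamp square to the gripper, with the slab at u 299–343, v 171–249. Its ridge top runs from (321,184) to (321,248).

```bash
python3 - <<'E'
from h import *
np.set_printoptions(precision=4,suppress=True)
s=load('w1'); p,R,_=tool()
st=np.mean([ray(s,u,v,.016) for u,v in((299,171),(343,171),(343,249),(299,249))],0)
rd=np.mean([ray(s,u,v,.045) for u,v in((313,184),(329,184),(329,248),(313,248))],0)
print(st,rd)
for t in(st,rd): print((R.T@(np.array([t[0],t[1],.021])-p))*100)
a=ray(s,321,248,.047);b=ray(s,321,184,.047);print(np.arctan2(b[1]-a[1],b[0]-a[0]))
# pointer + handle
pt=ray(s,103,74,.02); print('ptr',pt)
yaw=1.42;ex=np.array([np.cos(yaw),np.sin(yaw),0]);ey=np.array([-np.sin(yaw),np.cos(yaw),0])
print('tray from ptr',pt+.05*ex+.108*ey)
E
```

```text
[ 0.5036 -0.2052  0.016 ] [ 0.5049 -0.2048  0.045 ]
[ 0.0943 20.0824 -0.0053]
[-0.0479 20.0823 -0.0211]
0.1784884244184195
ptr [0.594  0.0095 0.02  ]
tray from ptr [0.4947 0.0751 0.02  ]
```

Request:
play_rows(commands=[0,6,0,0,0,0,12,0,0,0,0,17,0,0,0,0,20,0,0,0,0,20.1,0,0,0.3,0,20.1,0,0,1,0,20.1,0,0,1,0,20.1,0,0,1,0,20.1,0,0,1,0,20.1,0,0,1])

```text
time: 2.7
tcp_pos: [0.5046, -0.2051, 0.0211]
orientation: [-1.572, -0.001, -2.969]
ft_force: [-0.3, -0.6, 0.2]
finger_gap: 0.4
```

Request:
play_rows(commands=[0,0,0,0,1,0,0,0,0,1,0,0,0,0,1,0,0,0,0,1,0,0,0,0,1,0,-2,0,0,1,0,-5,0,0,1,0,-9,0,0,1,0,-13,0,0,1,0,-13,0,0,1])

```text
time: 3.95
tcp_pos: [0.5069, -0.206, 0.1544]
orientation: [-1.568, 0.005, -2.969]
ft_force: [-0.2, -0.7, -1.4]
finger_gap: 0.203
```

Request:
play_rows(commands=[-0.4,0,-2.8,-8,1,-0.8,0,-6,-17,1,-1.3,0,-10,-27,1,-1.9,0,-14,-37,1,-2.4,0,-18,-47,1,-2.9,0,-22,-57,1,-3.4,0,-25,-65,1,-3.75,0,-27.87,-71.5,1,-3.75,0,-27.87,-71.5,1,-3.75,0,-27.87,-71.5,1])

```text
time: 5.2
tcp_pos: [0.4955, 0.074, 0.1528]
orientation: [-1.567, -0.002, -1.723]
ft_force: [-0.7, -0.7, -0.7]
finger_gap: 0.205
```

```bash
python3 - <<'E'
from h import *
np.set_printoptions(precision=4,suppress=True)
s=snap('wrist','w2'); snap('scene','s2'); p,R,st=tool(); print(p,R,st['joints'],st['finger_gap'])
a=cv2.imread('pics/w2.png')[:420];b=cv2.imread('pics/s2.png')[150:370,230:490]
cv2.imwrite('pics/v2.png',np.hstack([cv2.resize(a,(457,300)),cv2.resize(b,(343,300))]))
E
```

```text
[0.4958 0.0736 0.1532] [[-0.1524  0.004   0.9883]
 [-0.9883 -0.0022 -0.1524]
 [ 0.0016 -1.      0.0043]] [ 0.5284  0.0989 -0.762   1.8844  0.077   1.1832 -0.4131] 0.20279801023148886
```

View pics/v2.png

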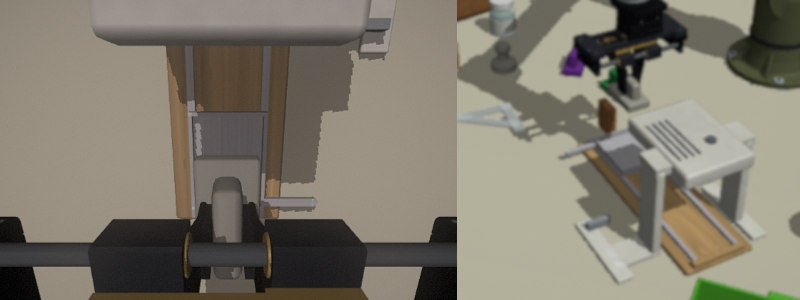

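The stamp hangs above the tray and is centred laterally: tray walls at u 190–265, slab centre at u 228. The tray's front wall is at (229,113) in the collage and the pointer tip at (316,203).

```bash
python3 - <<'E'
from h import *
np.set_printoptions(precision=4,suppress=True)
s=load('w2'); p,R,_=tool(); k=1.4
yaw=1.42;ex=np.array([np.cos(yaw),np.sin(yaw),0]);ey=np.array([-np.sin(yaw),np.cos(yaw),0])
print('front',ray(s,229*k,113*k,.03)-.054*ex)
for v in(130,160):
    print('mid',(ray(s,192*k,v*k,.03)+ray(s,266*k,v*k,.03))/2)
print('ptr',ray(s,316*k,203*k,.02)+.05*ex+.108*ey)
a,b=ray(s,192*k,112*k,.03),ray(s,179*k,218*k,.012); 
print('roof edge',ray(s,93*k,40*k,.16),ray(s,365*k,40*k,.16))
c=cv2.imread('pics/w2.png')[140:320,220:460]; cv2.imwrite('pics/w2c.png',cv2.resize(c,None,fx=3,fy=3,interpolation=cv2.INTER_CUBIC))
E
```

```text
front [0.4981 0.0771 0.03  ]
mid [0.5036 0.1129 0.03  ]
mid [0.4986 0.0802 0.03  ]
ptr [0.4946 0.0742 0.02  ]
roof edge [0.4417 0.1908 0.16  ] [0.5832 0.1693 0.16  ]
```

View pics/w2c.png

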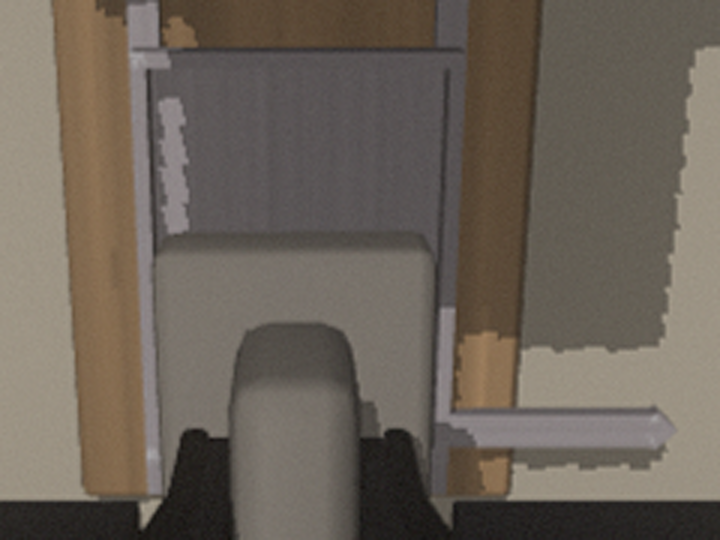

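The tray inner walls at crop u 150 and 445 straddle the slab, which spans 157–432. The fit is good, so I'm lowering the stamp.

Request:
play_rows(commands=[-0.2,3,0,0,1,-0.2,6,0,0,1,-0.2,8.5,0,0,1,-0.2,10.2,0,0,1,-0.2,10.8,0,0,1,-0.2,11.1,0,0,1,-0.2,11.1,0,0,1])

```text
time: 6.18
tcp_pos: [0.4971, 0.0753, 0.0428]
orientation: [-1.566, -0.001, -1.724]
ft_force: [0.2, -0.8, -1.5]
finger_gap: 0.202
```

Request:
play_rows(commands=[0,0.15,0,0,1,0,0.2,0,0,1,0,0.2,0,0,0.6,0,0.2,0,0,0.2,0,0.2,0,0,0,0,0.2,0,0,0,0,0.2,0,0,0,0,0.2,0,0,0,0,-3,0,0,0,0,-7,0,0,0])

```text
time: 7.42
tcp_pos: [0.4959, 0.0754, 0.1128]
orientation: [-1.568, -0.001, -1.724]
ft_force: [0.7, 0.1, 0.2]
finger_gap: 0.974
```

Request:
play_rows(commands=[0,-4,0,0,0,0,-8,0,0,0,0,-9,0,0,0,0,-9,0,0,0])

```text
time: 7.92
tcp_pos: [0.4957, 0.0755, 0.2028]
orientation: [-1.567, -0.002, -1.724]
ft_force: [0.5, -0.1, -0.1]
finger_gap: 1.003
```

```bash
python3 - <<'E'
from h import *
np.set_printoptions(precision=4,suppress=True)
s=snap('wrist','w3'); p,R,st=tool(); print(p,R,st['time'],st['joints'],st['finger_gap'])
E
```

```text
[0.495  0.0754 0.2018] [[-0.1524  0.0013  0.9883]
 [-0.9883 -0.0021 -0.1524]
 [ 0.0019 -1.      0.0016]] 7.975 [ 0.5497  0.0541 -0.7717  1.8202  0.0418  1.2821 -0.3862] 0.9974790733159411
```

View pics/w3.png

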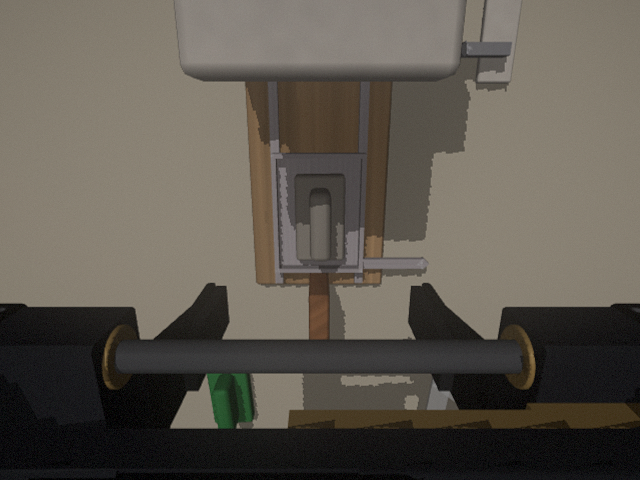

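The stamp stands upright in the tray, with its slab at u 295–344 and v 174–263 inside the tray at u 275–365. A straight-down gripper cannot finish the push, because the body would hit the roof. I'll move to free space and see whether the reach limit can give the tool a tilt.

Request:
play_rows(commands=[6,0,-2,0,1,12,0,-4,0,1,18,0,-6,0,1,24,0,-9,0,1,30,0,-11,0,1,36,0,-13,0,1,42,0,-16,0,1,48,0,-18,0,1,54,0,-21,0,1,56,0,-21,0,1])

```text
time: 9.22
tcp_pos: [0.1986, -0.4474, 0.2002]
orientation: [-1.572, 0.001, -1.728]
ft_force: [0.4, -0.4, -0.7]
finger_gap: 0.021
```

```bash
python3 - <<'E'
from h import *
np.set_printoptions(precision=4,suppress=True)
p,R,st=tool(); print(p,R,st['joints'])
s=load('w3');yaw=1.42;ex=np.array([np.cos(yaw),np.sin(yaw),0]);ey=np.array([-np.sin(yaw),np.cos(yaw),0])
i=ray(s,463,47,.022);q=ray(s,427,264,.02);print('ptr',q,'idx',i,'gap along',(i-q)@ex,(i-q)@ey)
print('roof edge',[ray(s,*c,.165) for c in((180,68),(462,68))])
print('handle',[ray(s,*c,.08) for c in((310,273),(328,273))])
t=np.array([-.05,-.10,.2]); print('in',(R.T@(t-p))*100)
E
```

```text
[ 0.1986 -0.4474  0.2002] [[-0.1566 -0.0014  0.9877]
 [-0.9877  0.0008 -0.1566]
 [-0.0006 -1.     -0.0015]] [ 1.102  -0.0039 -0.004   1.8681  0.0009  1.2788  0.9405]
ptr [0.5947 0.0089 0.02  ] idx [0.6361 0.1978 0.022 ] gap along 0.19293134023959577 -0.01257456128959649
roof edge [array([0.4454, 0.1933, 0.165 ]), array([0.5818, 0.1723, 0.165 ])]
handle [array([0.4839, 0.0419, 0.08  ]), array([0.4986, 0.0396, 0.08  ])]
in [-30.4177   0.0881 -29.9974]
```

Request:
play_rows(commands=[-4,0,-2.5,0,1,-8,0,-5,0,1,-12,0,-8,0,1,-16,0,-10.3,0,1,-16,0,-10.3,0,1])

```text
time: 9.85
tcp_pos: [0.1299, -0.2768, 0.1538]
orientation: [-1.587, 0.13, -1.733]
ft_force: [-0.2, -0.7, -0.8]
finger_gap: 0.007
```

```bash
python3 - <<'E'
from h import *
np.set_printoptions(precision=4,suppress=True)
p,R,st=tool(); print(p,R,st['joints'])
E
```

```text
[ 0.1299 -0.2768  0.1538] [[-0.1603  0.0047  0.9871]
 [-0.9785  0.131  -0.1595]
 [-0.13   -0.9914 -0.0164]] [ 0.9433 -0.2993  0.149   2.2188 -0.0224  1.3329  0.9285]
```

The tilt comes out in the right sense: the fingers point toward +y by 0.13 rad. I'll push it further.

Request:
play_rows(commands=[-4,-3,-1,0,1,-8,-6,-2,0,1,-12,-9,-3,0,1,-12,-9,-3,0,1])

```text
time: 10.35
tcp_pos: [0.1413, -0.1757, 0.2021]
orientation: [-1.417, 0.495, -1.676]
ft_force: [-0.2, -0.4, -0.5]
finger_gap: 0.008
```

```bash
python3 - <<'E'
from h import *
np.set_printoptions(precision=4,suppress=True)
p,R,st=tool(); print(p,R,st['joints'])
E
```

```text
[ 0.1413 -0.1757  0.2021] [[-0.092   0.2013  0.9752]
 [-0.8751  0.4509 -0.1756]
 [-0.475  -0.8696  0.1347]] [ 1.2018 -0.2986  0.0833  2.2135 -0.3053  1.6267  1.1782]
```

The tilt is now about 30°, with the fingers pointing along the slide, which suits pushing under the roof edge. I'll compute the path to behind the handle.

```bash
cat >> h.py <<'E'
YAW=1.42;EX=np.array([np.cos(YAW),np.sin(YAW),0]);EY=np.array([-np.sin(YAW),np.cos(YAW),0])
def to(*ts):
    p,R,s=tool(); print('p',p.round(4),'toolrows',R.round(3).tolist(),'j',s['joints'].round(2),'t',s['time'])
    for t in ts: print((R.T@(np.array(t)-p)*100).round(2))
E
python3 -c "
from h import *
to((.468,-.10,.16),(.474,-.075,.10),(.475,-.064,.05))"
```

```text
p [ 0.1413 -0.1757  0.2021] toolrows [[-0.092, 0.201, 0.975], [-0.875, 0.451, -0.176], [-0.475, -0.87, 0.135]] j [ 1.2  -0.3   0.08  2.21 -0.31  1.63  1.18] t 10.35
[-7.63 13.65 29.96]
[-7.02 20.12 29.3 ]
[-5.62 24.98 28.53]
```

Request:
play_rows(commands=[-1.5,2.5,6,0,1,-3,5.5,12,0,1,-4.5,8,18,0,1,-6,11,24,0,1,-7.6,13.6,30,0,1,-7.6,13.6,30,0,1,-7.6,13.6,30,0,1])

```text
time: 11.22
tcp_pos: [0.468, -0.0986, 0.1584]
orientation: [-1.421, 0.498, -1.674]
ft_force: [-0.5, -0.2, -0.5]
finger_gap: 0.004
```

```bash
python3 -c "
from h import *
to((.472,-.075,.10),(.475,-.064,.05))"
```

```text
p [ 0.468  -0.0986  0.1584] toolrows [[-0.09, 0.197, 0.976], [-0.874, 0.454, -0.173], [-0.477, -0.869, 0.131]] j [ 0.88  0.06 -0.36  2.   -0.53  1.21  0.61] t 11.225
[ 0.69  6.22 -0.79]
[ 2.09 11.13 -1.34]
```

Orientation holds. I'll descend behind the handle.

Request:
play_rows(commands=[0.3,3,-0.4,0,1,0.7,6.2,-0.8,0,1,1.4,9,-1.1,0,1,2.1,11.1,-1.3,0,1,2.1,11.1,-1.3,0,1,2.1,11.1,-1.3,0,1])

```text
time: 11.98
tcp_pos: [0.4749, -0.065, 0.0505]
orientation: [-1.421, 0.497, -1.675]
ft_force: [1.7, -0.2, 0.6]
finger_gap: 0.002
```

```bash
python3 - <<'E'
from h import *
p,R,s=tool()
# handle end centre, contact when tcp ~ end-.010*EX
H=np.array([.496,.0755,.05])-.101*EX
print('H',H,'gap',(H-p)@EX,'lat',(H-p)@EY)
lat=(H-p)@EY; b=np.array([p[0],p[1],.05])+lat*EY
to(*[b+d*EX for d in(.03,.06,.09,.12,.15,.18,.2)])
a=snap('scene','s4')['pixels'][130:330,230:430,::-1]; b=snap('wrist','w4')['pixels'][:,:,::-1]
cv2.imwrite('pics/v4.png',np.hstack([cv2.resize(a,(400,400),interpolation=cv2.INTER_CUBIC),cv2.resize(b,(400,400))]))
E
```

```text
H [ 0.48082723 -0.02435383  0.05      ] gap 0.04111282727535994 lat 0.00023373580236291973
p [ 0.4749 -0.065   0.0505] toolrows [[-0.092, 0.197, 0.976], [-0.874, 0.454, -0.174], [-0.477, -0.869, 0.131]] j [ 0.84  0.19 -0.39  2.11 -0.55  0.95  0.66] t 11.975
[-2.61  1.48 -0.11]
[-5.24  2.91 -0.18]
[-7.88  4.35 -0.26]
[-10.51   5.78  -0.33]
[-13.14   7.22  -0.41]
[-15.78   8.65  -0.48]
[-17.53   9.61  -0.53]
```

View pics/v4.png

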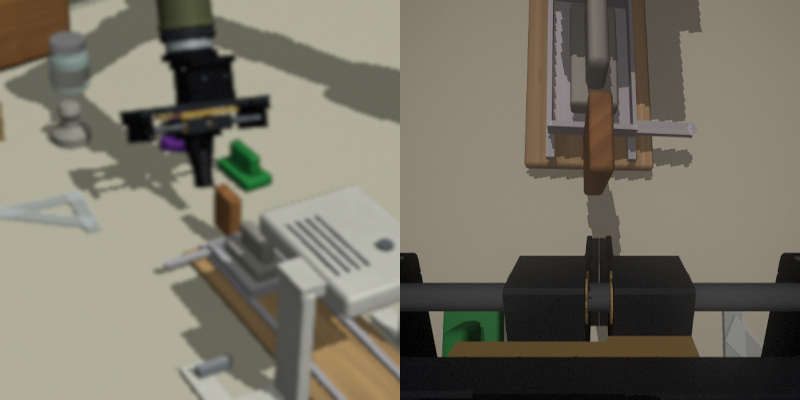

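The fingertips are lined up behind the handle end, with a gap of about 30 mm. I'll push gently.

Request:
play_rows(commands=[-1.3,0.7,0,0,1,-2.2,1.2,-0.1,0,1,-2.9,1.6,-0.1,0,1,-3.6,2.0,-0.1,0,1,-4.4,2.4,-0.15,0,1,-5.2,2.9,-0.2,0,1,-6.1,3.35,-0.2,0,1,-7,3.8,-0.2,0,1,-7.9,4.35,-0.25,0,1,-8.8,4.8,-0.3,0,1])

```text
time: 13.32
tcp_pos: [0.4905, 0.0346, 0.0509]
orientation: [-1.419, 0.497, -1.674]
ft_force: [0.8, -2.6, -1.2]
finger_gap: 0.007
```

```bash
python3 - <<'E'
from h import *
p,R,s=tool(); print(s['ft_force'])
b=np.array([.4749,-.065,.05]);
to(*[b+d*EX for d in(.13,.16,.18,.19,.2)])
b=snap('wrist','w5')
E
```

```text
[ 0.77984177 -2.5811169  -1.2374259 ]
p [0.4905 0.0346 0.0509] toolrows [[-0.091, 0.199, 0.976], [-0.875, 0.453, -0.174], [-0.476, -0.869, 0.133]] j [ 0.72  0.15 -0.49  2.17 -0.61  0.84  0.5 ] t 13.325
[-2.52  1.46 -0.13]
[-5.15  2.89 -0.21]
[-6.91  3.85 -0.26]
[-7.79  4.33 -0.28]
[-8.67  4.81 -0.31]
```

Request:
play_rows(commands=[-0.6,0.3,0,0,1,-1.4,0.8,-0.1,0,1,-2.3,1.3,-0.1,0,1,-3.2,1.8,-0.15,0,1,-4.1,2.3,-0.2,0,1,-5,2.8,-0.2,0,1,-5.8,3.25,-0.2,0,1,-6.5,3.6,-0.25,0,1,-6.9,3.85,-0.25,0,1,-6.9,3.85,-0.25,0,1])

```text
time: 14.62
tcp_pos: [0.5008, 0.1156, 0.05]
orientation: [-1.421, 0.498, -1.672]
ft_force: [-0.6, 0.8, -0.9]
finger_gap: 0.003
```

```bash
python3 - <<'E'
from h import *
p,R,s=tool(); print(s['ft_force'])
b=np.array([.4749,-.065,.05]);
to(*[b+d*EX for d in(.2,.21,.22)])
a=snap('top','t6')['pixels'][180:310,150:350,::-1]; w=snap('wrist','w6')['pixels'][:,:,::-1]
cv2.imwrite('pics/v6.png',np.vstack([cv2.resize(a,(500,325),interpolation=cv2.INTER_CUBIC),cv2.resize(w,(500,275))]) )
S=snap('scene','s6')['pixels'][250:390,280:480,::-1]
cv2.imwrite('pics/v6.png',np.hstack([cv2.resize(a,(400,260),interpolation=cv2.INTER_CUBIC),cv2.resize(S,(371,260),interpolation=cv2.INTER_CUBIC)]))
top=cv2.imread('pics/v6.png'); ww=cv2.resize(w[:300],(771,340)) 
cv2.imwrite('pics/v6.png',np.vstack([top,ww]))
E
```

```text
[-0.62197971  0.80811111 -0.91972665]
p [0.5008 0.1156 0.05  ] toolrows [[-0.088, 0.196, 0.977], [-0.874, 0.455, -0.17], [-0.478, -0.869, 0.131]] j [ 0.61  0.14 -0.57  2.18 -0.62  0.75  0.35] t 14.625
[-1.54  0.86  0.12]
[-2.41  1.34  0.09]
[-3.29  1.82  0.07]
```

View pics/v6.png

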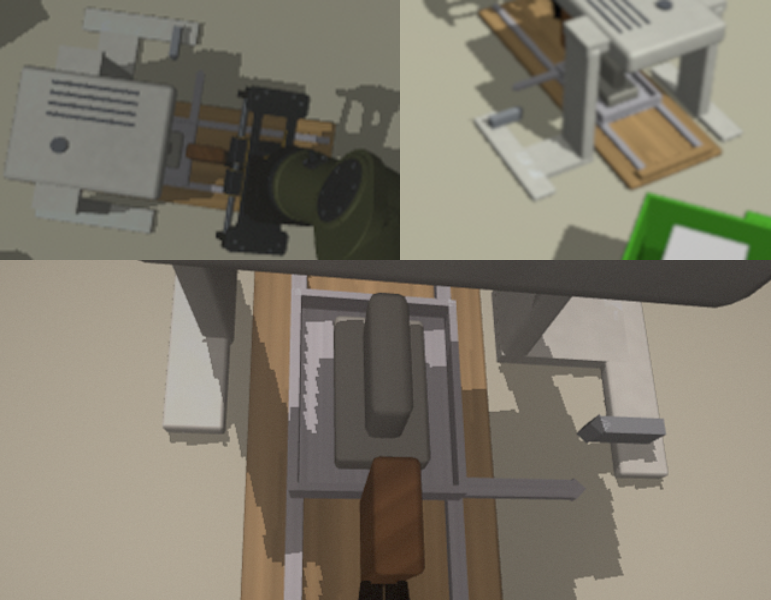

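The tray is nearly there. The pointer tip is at about (583,489) and the index tip at about (580,436) in the collage. I'll enlarge the wrist view for an exact reading.

```bash
python3 - <<'E'
import cv2
w=cv2.imread('pics/w6.png')[120:230,380:560]
cv2.imwrite('pics/w6c.png',cv2.convertScaleAbs(cv2.resize(w,(720,440),interpolation=cv2.INTER_CUBIC),alpha=1.4))
E
```

```text
(no output)
```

View pics/w6c.png

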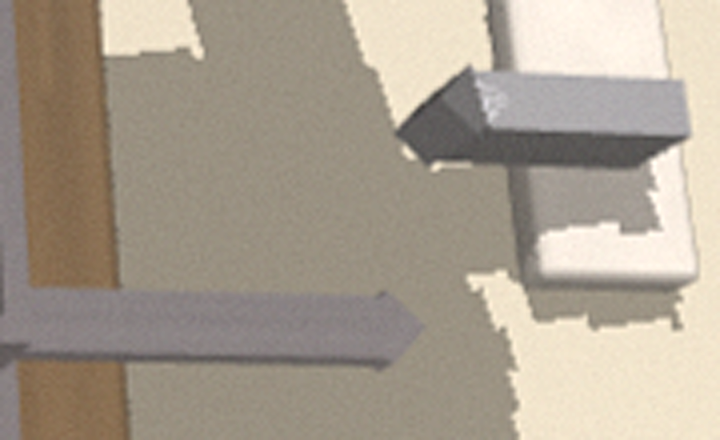

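```bash
python3 - <<'E'
from h import *
s=load('w6'); C=lambda u,v,z:ray(s,380+(u+.5)/4-.5,120+(v+.5)/4-.5,z)
q=C(423,327,.021); f=lambda P:(round(float((P-q)@EX),4),round(float((P-q)@EY),4))
for z in(.022,.027):
    print(z,'mid far',f((C(685,80,z)+C(690,132,z))/2),'mid near',f((C(472,70,z)+C(490,132,z))/2),'w',f(C(685,80,z)),f(C(690,132,z)))
for z in(0,.005): print('bottip',z,f(C(398,132,z)),'botcorner',f(C(430,160,z)))
for uv in((30,290),(375,293),(30,357),(380,368)): print('ptr edge',f(C(*uv,.021)))
# cross check with top view prediction
t=load('top0'); T=lambda u,v,z:ray(t,150+(u+.5)/4-.5,180+(v+.5)/4-.5,z)
print('top idx',T(348,115,.011),'w6 ptr',q)
s5=load('w3'); 
for z in (0,.011,.022): print('w3 idx mid',ray(s5,487,48,z))
print(f(T(348,115,.011)),f(ray(s5,487,48,.022)))
E
```

```text
0.022 mid far (0.0387, -0.0508) mid near (0.0381, -0.0139) w (0.0433, -0.0511) (0.0341, -0.0505)
0.027 mid far (0.0362, -0.0464) mid near (0.0356, -0.0103) w (0.0407, -0.0466) (0.0317, -0.0461)
bottip 0 (0.0425, -0.0129) botcorner (0.0375, -0.0184)
bottip 0.005 (0.0402, -0.0097) botcorner (0.0352, -0.015)
ptr edge (0.0046, 0.0634)
ptr edge (0.0054, 0.0075)
ptr edge (-0.0059, 0.064)
ptr edge (-0.0068, 0.0079)
top idx [0.63826004 0.19603587 0.011     ] w6 ptr [0.61938475 0.16081374 0.021     ]
w3 idx mid [0.6652525  0.19627839 0.        ]
w3 idx mid [0.66050484 0.19515291 0.011     ]
w3 idx mid [0.65575717 0.19402743 0.022     ]
(0.0377, -0.0134) (0.0383, -0.031)
```

About 37–38 mm remain. I'll push 32 mm, then measure again.

Request:
play_rows(commands=[-0.5,0.3,0,0,1,-1.1,0.6,0,0,1,-1.7,0.9,0,0,1,-2.2,1.2,0,0,1,-2.6,1.4,0,0,1,-2.8,1.54,0,0,1,-2.8,1.54,0,0,1])

```text
time: 15.65
tcp_pos: [0.506, 0.1471, 0.0499]
orientation: [-1.422, 0.499, -1.672]
ft_force: [0.4, -0.2, -0.2]
finger_gap: 0.006
```

```bash
python3 - <<'E'
from h import *
p,R,s=tool(); print(p,s['ft_force'],s['orientation'])
snap('top','t7'); s=snap('wrist','w7'); im=s['pixels'][:,:,::-1]
# where things should project
C=lambda u,v,z:ray(load('w6'),380+(u+.5)/4-.5,120+(v+.5)/4-.5,z)
print('ptr guess',proj(s,C(423,327,.021)+.032*EX),'idx',proj(s,C(472,100,.022)))
u,v=proj(s,C(423,327,.021)+.032*EX)[0].astype(int); u0,v0=max(u-70,0),max(v-60,0); print(u0,v0)
w=im[v0:v0+110,u0:u0+180]
cv2.imwrite('pics/w7c.png',cv2.convertScaleAbs(cv2.resize(w,None,fx=4,fy=4,interpolation=cv2.INTER_CUBIC),alpha=1.4))
E
```

```text
[0.50601728 0.14712931 0.049894  ] [ 0.3779983  -0.18134094 -0.24868978] [-1.42192153  0.49868654 -1.67190819]
ptr guess [[484.32849015 201.47654331]] idx [[502.32779875 191.94906264]]
414 141
```

View pics/w7c.png

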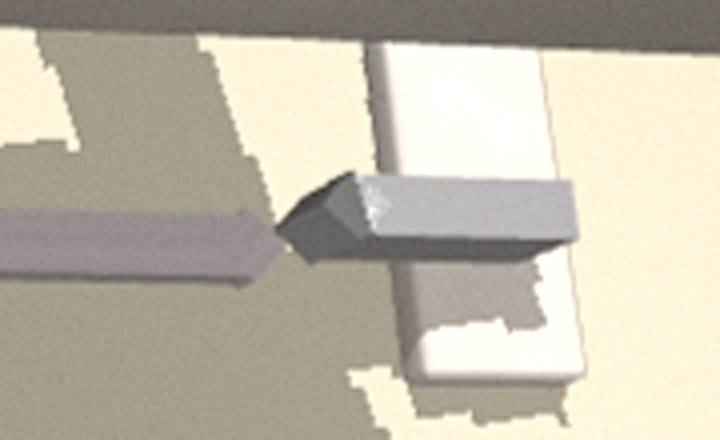

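The pointer tip is at (283,241). The index top face spans (355,172)–(370,238) at the near end and (572,181)–(577,240) at the far end, with its lower tip at (275,229).

```bash
python3 - <<'E'
from h import *
s=load('w7'); C=lambda u,v,z:ray(s,414+(u+.5)/4-.5,141+(v+.5)/4-.5,z)
q=C(283,241,.020); f=lambda P:(round(float((P-q)@EX),4),round(float((P-q)@EY),4))
print('ptr mid', f((C(240,209,.021)+C(245,285,.021))/2), f((C(3,210,.021)+C(3,279,.021))/2))
for z in(.018,.020,.022,.025): print(z,'far',f((C(572,181,z)+C(577,240,z))/2),'near',f((C(355,172,z)+C(370,238,z))/2),'w',f(C(355,172,z))[0]-f(C(370,238,z))[0])
for z in(0,.003,.006): print(z,'bottip',f(C(275,229,z)),'corner',f(C(312,262,z)))
E
```

```text
ptr mid (-0.0014, 0.0075) (-0.0017, 0.0466)
0.018 far (0.0069, -0.0534) near (0.007, -0.0157) w 0.0111
0.02 far (0.0062, -0.0516) near (0.0063, -0.0143) w 0.011
0.022 far (0.0055, -0.0498) near (0.0056, -0.0129) w 0.0109
0.025 far (0.0044, -0.0472) near (0.0045, -0.0108) w 0.010700000000000001
0 bottip (0.0085, -0.0115) corner (0.0027, -0.0177)
0.003 bottip (0.0075, -0.0096) corner (0.0018, -0.0157)
0.006 bottip (0.0065, -0.0077) corner (0.0009, -0.0138)
```

About 6 mm remain. I'll do the last push.

Request:
play_rows(commands=[-0.15,0.08,0,0,1,-0.3,0.16,0,0,1,-0.42,0.23,0,0,1,-0.52,0.29,0,0,1,-0.52,0.29,0,0,1,-0.52,0.29,0,0,1])

```text
time: 16.5
tcp_pos: [0.5071, 0.153, 0.05]
orientation: [-1.422, 0.499, -1.672]
ft_force: [-1.1, -0.5, -0.2]
finger_gap: 0.006
```

```bash
cat > m.py <<'E'
from h import *
def track(a,b,box,pad=40):
    u,v,w,h=box; A=cv2.imread(f'pics/{a}.png');B=cv2.imread(f'pics/{b}.png')
    S=B[max(v-pad,0):v+h+pad,max(u-pad,0):u+w+pad]; m=cv2.matchTemplate(cv2.resize(S,None,fx=4,fy=4),cv2.resize(A[v:v+h,u:u+w],None,fx=4,fy=4),cv2.TM_CCOEFF_NORMED)
    _,c,_,l=cv2.minMaxLoc(m); return np.array(l)/4-[min(pad,u),min(pad,v)],c
E
python3 - <<'E'
from m import *
p,R,st=tool(); print(p,st['ft_force'])
b=snap('wrist','w8')
# pointer tip patch (v 190..215,u 462..488), index patch
dp,c1=track('w7','w8',(440,188,44,30)); di,c2=track('w7','w8',(492,178,72,32)); print(dp,c1,di,c2)
a=load('w7'); P=lambda s,u,v,z,d:ray(s,414+(u+.5)/4-.5+d[0],141+(v+.5)/4-.5+d[1],z)
for n,s,d1,d2 in(('w7',a,(0,0),(0,0)),('w8',b,dp,di)):
    q=(P(s,240,209,.02,d1)+P(s,245,285,.02,d1))/2; i=(P(s,355,172,.022,d2)+P(s,370,238,.022,d2))/2
    print(n,q,i,'gap',(i-q)@EX)
E
```

```text
[0.50711571 0.15298836 0.04996633] [-1.1113929  -0.50650466 -0.18711994]
[-2.    0.25] 0.9375231862068176 [0.75 9.  ] 0.9937901496887207
w7 [0.61799178 0.19302475 0.02      ] [0.6385963  0.19661724 0.022     ] gap 0.006647042817868102
w8 [0.61770057 0.19899365 0.02      ] [0.6385536  0.19674603 0.022     ] gap 0.0009105397807702392
```

The pointer is within about 1 mm of the index. I'll retract.

Request:
play_rows(commands=[0.5,-0.3,0,0,1,1.5,-0.9,0,0,1,3.5,-2,0,0,1,6,-4,0,0,1,8,-8,0,0,1,10,-12,0,0,1,10,-12,0,0,1,10,-12,0,0,1])

```text
time: 17.55
tcp_pos: [0.4746, 0.011, 0.1062]
orientation: [-1.422, 0.499, -1.672]
ft_force: [0.5, 0.1, -1.1]
finger_gap: 0.003
```

```bash
python3 - <<'E'
from m import *
p,R,st=tool(); print(p,st['ft_force'],st['time'])
s=snap('top','t9'); b=snap('scene','s9'); snap('wrist','w9')
# pointer move in top view from t0: tip patch around (308,224)
A=cv2.imread('pics/top0.png');B=cv2.imread('pics/t9.png')
t=cv2.resize(A[221:233,302:314],None,fx=8,fy=8,interpolation=cv2.INTER_CUBIC)
# predicted: pointer tip now
q=ray(s,308.1,223.4,.02); g=proj(s,q+.19*EX)[0].astype(int); x0,y0=g[0]-18,g[1]-16
S=cv2.resize(B[y0:y0+32,x0:x0+36],None,fx=8,fy=8,interpolation=cv2.INTER_CUBIC)
m=cv2.matchTemplate(S,t,cv2.TM_CCOEFF_NORMED);_,c,_,l=cv2.minMaxLoc(m)
n=np.array(l)/8+[x0,y0]-[302,221]; q2=ray(s,308.1+n[0],223.4+n[1],.02); i=ray(s,236.6,208.4,.011)
print(c,n,'travel',(q2-q)@EX,'gap',(i-q2)@EX)
# change map elsewhere: other things
d=cv2.absdiff(A,B).max(2); 
for nm,(x,y,w,h) in dict(round=(440,240,30,30),teapot=(403,130,55,50),sq=(360,170,55,62),box=(472,168,56,62),mug=(85,305,60,42),jar=(495,270,45,34),green=(343,300,38,26),purple=(398,288,36,36)).items(): print(nm,track('top0','t9',(x,y,w,h),8))
E
```

```text
[0.47459642 0.0110199  0.10616352] [ 0.52005993  0.12065195 -1.06776769] 17.55
0.6596884727478027 [-77.75 -23.75] travel 0.2059994571402734 gap -0.0176874809801011
round (array([0.  , 0.25]), 0.5096087455749512)
teapot (array([0., 0.]), 0.9993928074836731)
sq (array([ 0. , -0.5]), 0.8421294093132019)
box (array([0., 0.]), 0.9992320537567139)
mug (array([0., 0.]), 0.999740481376648)
jar (array([ 0.5 , -0.25]), 0.6177873611450195)
green (array([0.25, 0.  ]), 0.4993349313735962)
purple (array([-6.,  7.]), 0.41919270157814026)
```

The top-view match is poor (0.66), probably because it locked onto the index. I'll check with intensity profiles along the slide instead.

```bash
python3 - <<'E'
from h import *
t=np.array([.61770057,.19899365,0]) # pointer shoulder mid as measured
for n in('w8','w9','t9'):
    s=load(n); B=cv2.cvtColor(cv2.imread(f'pics/{n}.png'),cv2.COLOR_BGR2GRAY).astype(np.float32)
    for nm,z,ls in(('ptr',.021,(.006,.012,.018,.024)),('idx',.022,(-.022,-.027,-.032,-.037))):
        d=np.arange(-.016,.0165,.001); acc=0
        for l in ls:
            P=np.array([t+l*EY+x*EX+[0,0,z] for x in d]); uv=proj(s,P).astype(np.float32)
            acc=acc+cv2.remap(B,uv[:,0].copy(),uv[:,1].copy(),cv2.INTER_LINEAR).ravel()/len(ls)
        print(n,nm,acc.astype(int).tolist())
E
```

```text
w8 ptr [109, 109, 109, 109, 110, 109, 109, 109, 109, 107, 80, 85, 99, 101, 102, 102, 99, 97, 99, 100, 100, 105, 108, 109, 109, 109, 109, 109, 108, 110, 109, 108, 109]
w8 idx [108, 108, 109, 108, 109, 108, 109, 110, 86, 64, 65, 63, 99, 125, 130, 129, 130, 134, 130, 132, 132, 130, 148, 162, 161, 161, 160, 160, 160, 160, 159, 160, 160]
w9 ptr [88, 87, 87, 87, 88, 87, 87, 88, 75, 60, 57, 59, 72, 79, 81, 81, 81, 79, 79, 80, 79, 80, 85, 87, 87, 87, 87, 87, 88, 87, 87, 88, 88]
w9 idx [98, 97, 70, 49, 51, 49, 52, 51, 52, 51, 51, 52, 77, 99, 101, 103, 108, 108, 110, 108, 109, 109, 118, 126, 126, 126, 128, 130, 129, 127, 125, 127, 127]
t9 ptr [81, 81, 80, 79, 78, 77, 76, 75, 75, 76, 77, 80, 83, 87, 90, 91, 92, 92, 92, 92, 92, 93, 93, 94, 94, 93, 93, 93, 93, 94, 94, 95, 95]
t9 idx [81, 81, 81, 80, 80, 80, 79, 77, 72, 68, 67, 70, 77, 82, 86, 89, 90, 90, 91, 92, 96, 102, 108, 113, 116, 118, 119, 119, 120, 120, 120, 120, 121]
```

In both wrist views the pointer and index profiles coincide within about 1 mm. I'll do a quick check that the stamp has not moved relative to the tray, then hand in.

```bash
python3 - <<'E'
from m import *
print('stamp w6->w8 (camera rides with tray)',track('w6','w8',(275,25,85,115),15),'w7->w8',track('w7','w8',(275,60,85,90),15))
print('tray end wall',track('w6','w8',(390,180,60,35),15))
p,R,s=tool(); print(s['ft_force'],abs(s['qd']).max())
workorder.close_job()
E
```

```text
stamp w6->w8 (camera rides with tray) (array([15., 15.]), 0.2886087894439697) w7->w8 (array([-15.,  15.]), 0.9641966223716736)
tray end wall (array([-1.75,  1.  ]), 0.734907865524292)
[-0.13928287 -0.41241392 -0.55711161] 0.004630299278644631
the job is handed in; nothing more can be done
```

I set the bar stamp in the drawn-out tray, let go of it, and pushed the tray in by the end of its wooden handle. I handed the job in with about 18 s on the robot's clock. It gave no verdict.

- **Pushing under the lamp:** a straight-down gripper would have hit the roof. I tilted the tool about 30° by driving the arm against its inner reach limit, then pushed with the closed fingertips. I backed the arm clear of the tray before handing in.
- **Tray position:** after retracting, the pointer and index profiles in the wrist view agreed to about 1 mm, against the 5 mm limit. A template match in the top view disagreed (−18 mm). Its score was poor (0.66) and I think it locked onto the index instead, so I did not use it.
- **Stamp:** the picture taken after most of the push, about 38 mm before the end, showed it standing flat and centred in the tray. My last automatic check of it, matching the earlier wrist pictures, hit the edge of its search window and is inconclusive. I had no pictures left to view, so its final stance rests on the last moves being slow and gentle.
- **Other things:** the teapot holder, stacking box and mug matched their starting places closely. The set square (0.84), paste jar (0.62) and round stamp (0.51) matched more weakly, but with almost no shift. I put that down to arm shadow, since nothing went near them. The two decoys matched poorly (0.50 and 0.42), so that check does not confirm they stayed put.

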